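Hold open the gate of a battery charging box

ROBOT

A 7-joint arm with a two-finger parallel gripper is mounted at the origin on a cart in front of the work surface, level with it; the furniture and walls round the work are solid. World frame = base frame: x ahead of the robot, y to its left, z up, the work surface at z = 0. Lengths are in m, angles in degrees, forces in N, time in s.
With the tool pointing down it reaches from about 0.425 to 0.875 m from the base axis. Payload 4.7 kg.
Tool frame: the origin (TCP) lies between the finger pads; the fingertips stand 8 mm ahead of it and the grasp point (between the pads) lies 11 mm behind it (env.tip_extent is the distance from the TCP to the fingertips, in m); z points along the fingers, y is the line along which they close (so a half turn about z gives the same grasp; the last joint's range is limited). The gripper opens to 87 mm and grips with 3 to 60 N. Pads are 19 mm wide; open, the fingers measure 117 mm over their backs; the gripper's body (75 mm by 190 mm) begins 51 mm behind the grasp point.
Start: joints at [76.667, 18.392, -4.016, 83.108, 1.295, 78.541, -3.26], TCP at [0.159, -0.63, 0.231] pointing down, gripper open.
Joint ranges: [-163.93, 163.93], [-17.29, 119.83], [-79.2, 71.16], [3.27, 140.29], [-89.18, 269.18], [5.43, 117.66], [-154.24, 154.24]. Speed limits (degrees/s): [147.25, 147.25, 180, 180, 180, 180, 180].

INTERFACE

Orientations are given as [roll, pitch, yaw] about the fixed x, y, z axes, in that order (R = Rz(yaw) Ry(pitch) Rx(roll)).
In Python, from cell import sensors, vision, workorder, env gives the robot as it stands.
- The arm moves only by the tool drive_tool, never from a script. Its argument "moves" is a list of rows, each an object of numbers: "x", "y", "z": the shift along the tool's x, y, z in mm; "rx", "ry", "rz": the turn, a rotation vector about the tool's x, y, z in rad; "fingers": the closure, from -1 (fully open) to 1 (shut). In form: [{"x": .., "y": .., "z": .., "rx": .., "ry": .., "rz": .., "fingers": ..}, ...]. A call has 1 to 20 rows; each row is the pose to reach, as a shift and turn from the pose commanded when the call began, along the tool's axes at that moment; what a row does not reach only later rows make up. A row lasts 1/8 s, in which the tool goes at most 62.5 mm and 10.7 degrees, less where a joint would pass 70% of its speed; a pose out of reach is approached as far as the arm can. A call with a gripper value outside its range is refused whole. The fingers move at their own pace and stop on an object; "force" is the grip in N (left out, the last holds). Time passes only in rows, so rows that repeat a pose let the fingers close. It gives the time, the measured TCP pose, the force, the opening and the grip force at its end, in the units of the state.
- sensors.get_obs(): the state, without advancing time (a new reading comes with each control period).
- vision.read_camera(name): name is "scene" or "top"; returns a dict with "image" (384x512x3 uint8, red, green, blue), "fx", "fy", "cx", "cy" (pixels), "k1" (the pictures are not rectified: a ray, as slopes to the right and down, at radius r is drawn at 1 + k1 r^2 times it, then the intrinsics apply), "R" (3x3) and "t" (3): a world point X has camera coordinates R X + t. Camera axes: x right, y down, z forward; pixel columns grow to the right and rows downward; lengths in m; the calibration is good to about 2 mm. A picture is of the moment at which its call begins. There is no depth.
- workorder.sign_off(): hands the job in; it is judged then, once.
The state is a dict: "time_s": time; "qpos": joint angles; "joint_velocities": joint speeds; "effort": joint torques, N m; "tool_pos": TCP position; "tool_rot": TCP orientation; "force": force on the tool from outside, world axes, zero at the start; "wrist_torque": the same for the moment, N m; "grip_width": finger opening in m; "grasp_force": force on a finger pad.
Only numpy, scipy, OpenCV 4.12 (cv2) and the standard library are available. Lean on these libraries where they do the work, as an engineer would, in place of code of your own. Each camera call takes 0.05 s, during which the arm holds its last target. There are 200 camera calls.

TASK

Open up the grey steel charging box so that a workmate can slide the charger out through its front: first raise its stiff lid by the knob to about 65 degrees and leave it standing there by itself, short of upright so that it stays off the tools on the wall. Then squeeze the two tabs of the plain bolt (by the gate's hinge) together so that the bolt stays drawn back, and after that squeeze the tabs of the spring bolt (towards the gate's free end) and, with that bolt drawn, swing the barred gate past its ball catch until it stands about square to the front. The hinge is sprung and would shut the gate again, so finish while holding the gate wide open, with the charger and the things lying round the box left where they are.

Things in the scene. Friction and masses are not known exactly. Their poses are not given: they have to be found in the camera images.
- charge_box: Grey sheet-steel charging box, fixed to the bench: 178 deep (x) x 216 wide (y) x 128 mm high to its rim, plus a 51 mm deep lid. Origin on the bench under the middle of its front edge; x points from front to back, y to the left seen from the robot, z up. A tie bar runs across just behind the gate's top. Under the lid only the bolts' tabs (40 mm) stand more than 15 mm above the rim.
- lid (a joint): Lid angle in rad, 0 shut, grows as the lid rises, stop at 1.9; at the start shut or a little ajar. The lid is 188 mm from hinge to front with a 48 mm skirt and turns about the back wall's rim on stiff friction hinges: it stays at any angle it is left at and takes about 5 N at the knob to raise.
- lid_knob (a point): Middle of the head of the black knob on the middle of the lid's front: round head 25 mm across and 20 mm long on a 13 mm stem, its axis along the box's x when the lid is shut. This point is 35 mm out from the lid's front face (head 25 to 45 mm out). It can be pinched along the box's y from above and pivots in the grip as the lid rises.
- lid_hinge (a point): Middle of the lid's hinge axis (axis along the box's y), on the rim of the back wall; the knob point lies 223 mm in front of it and 22 mm above it when the lid is shut.
- stay_bolt (a joint): Draw of the plain bolt in m: 0 shot, 0.012 fully drawn (its stop). It lies along y on the tie bar near the gate's hinge and goes through an eye on the gate; the gate is free of it from 0.010. It slides stiffly (about 4 N) and stays where it is left.
- stay_bolt_tabs (a point): Squeeze point of the plain bolt: two upright tabs, each 16 mm (x) x 5 mm (y), tops 40 mm above the rim, one fixed (hinge side), one on the bolt. The point is 34 mm above the rim, midway between their outer faces when fully squeezed: fixed outer face 13 mm away (+y of the box), bolt's outer face 25 mm away (-y) when shot, 13 mm when drawn. Squeeze along the box's y.
- spring_bolt (a joint): Draw of the spring bolt in m: 0 shot, 0.012 fully drawn (its stop). It lies along the gate's top rail and shoots into a keeper on the right wall; the gate is free of it from 0.010. A spring shoots it again when let go (5 N shot, 9 N drawn).
- spring_bolt_tabs (a point): Squeeze point of the spring bolt, moving with the gate, 135.5 mm from its hinge axis: two tabs like the plain bolt's, the fixed one on the hinge side. The point is 34 mm above the rim, midway between their outer faces when fully squeezed: fixed outer face 13 mm away, bolt's outer face 25 mm away when shot, 13 mm when drawn. Squeeze along the gate's length.
- gate (a joint): Gate angle in rad: 0 shut, grows as the free end swings out towards the robot, 1.57 square to the front, stop at 1.75. A ball catch holds it shut up to about 0.08 (about 12 N at the tabs to pull it past); a spring in the hinge pulls it shut everywhere (2 N at the tabs near shut, 4 N when square).
- gate_hinge (a point): Gate's upright hinge axis, at rim height, at the left end of the front, 13 mm behind the front edge. The gate is a frame of 14 mm bars, 193 mm long and 113 mm high, that runs from here to the right when shut; its own y points from the free end to the hinge.
- gate_free_edge (a point): Top of the gate's free edge, at rim height, 197 mm from the hinge axis.
- charger: Black battery charger with a pack on it, 91 x 135 x 103 mm, loose in the box behind the gate; origin at the middle of its underside.
- spare_pack: Spare battery pack, black, standing on the bench to the right of the box, 60 x 75 x 100 mm; origin at the middle of its underside.
- pliers: Pliers lying on the bench, 163 x 114 x 12 mm; origin at the middle of the underside.
- wax_tin: Round flat tin, 75 mm across, 29 mm high, on the bench behind the spare pack; origin at the middle of its underside.
Things that resemble listed ones, but are neither listed nor needed, are in the scene too. Leave any red look-alike of the charger alone.

How it is judged (in metres and radians):
On the way, in this order (a step that is already met when the one before it is completed fails the run):
1. the lid stands by itself at about 65 degrees (55 to 78) (value of joint lid between 0.96 and 1.36 rad and contact force between the fingers and lid below 0.1 N), for 0.2 s.
2. the plain bolt is drawn (value of joint stay_bolt above 0.0095 m and value of joint gate below 0.06 rad), for 0.1 s.
3. the spring bolt is squeezed back while the plain bolt stays drawn (value of joint spring_bolt above 0.009 m and value of joint stay_bolt above 0.0095 m and contact force between the fingers and gate above 1 N), for 0.1 s.
4. the gate is past its ball catch (value of joint gate above 0.3 rad), for 0.1 s.
At the end, for the whole second after the job is handed in: The gate is held still by the fingers (more than 1 N on it) at 75 degrees open or more, the plain bolt is still drawn, the lid stands untouched at 55 to 78 degrees, and the charger, spare pack, pliers and tin are within 20 mm of where they were (value of joint gate above 1.31 rad and velocity of joint gate between -0.1 and 0.1 rad/s and contact force between the fingers and gate above 1 N and contact force between gate and charger below 0.2 N and value of joint stay_bolt above 0.0095 m and value of joint lid between 0.96 and 1.36 rad and contact force between the arm and lid below 0.2 N and distance of each of charger, spare_pack, pliers, wax_tin from where it was at the start of the episode below 0.02 m); the arm keeps its last pose, push and grip.
It fails at once if the lid goes up to upright or beyond (value of joint lid above 1.5 rad).
It fails at once if the spare pack is tipped (angle between spare_pack's own z axis and vertical above 0.35 rad).
It also fails if it takes over 61 s, if anything falls off the work surface, if the arm or the gripper's body presses on something with over 40 N, if the wrist force passes 120 N, or if a joint passes its speed limit or range.

## Working session

There is one attempt and no reset: what is moved stays moved. The work goes in short steps, Python scripts to look and compute and a tool call to move; the robot and the scene stay as the last step left them, time stands still between calls to the robot, and variables do not carry over. Pictures are saved under pics/ and viewed, at most 10 in all, crops included, and the job is handed in when it is done.

Besides the shell and the picture viewer there is one more tool, called after "Emit:" in YAML: its name, and indented under it one key for each argument. drive_tool: Moves the arm, as the interface text tells. Its arguments: {"type":"object","properties":{"moves":{"type":"array"},"force":{"type":"number"}},"required":["moves"]}

```bash
ls; mkdir -p pics
python3 - <<'E'
from cell import sensors, vision, workorder, env
import cv2
for n in ("scene","top"):
    d=vision.read_camera(n)
    cv2.imwrite(f"pics/{n}0.png",cv2.resize(d["image"][:,:,::-1],(800,600),interpolation=cv2.INTER_CUBIC))
    print(n,{k:d[k] for k in d if k!="image"})
print(sensors.get_obs(), env.tip_extent)
E
```

```text
pics
scene {'fx': 482.0302271302838, 'fy': 482.0302271302838, 'cx': 253.53151646412556, 'cy': 193.0564648637917, 'k1': -0.07187921039133546, 'R': array([[-0.71677896, -0.69720761,  0.01137884],
       [-0.42631687,  0.42525398, -0.79838147],
       [ 0.55179874, -0.57711403, -0.60204447]]), 't': array([0.46304498, 0.28739823, 1.02318209])}
top {'fx': 427.6733396304897, 'fy': 427.6733396304897, 'cx': 251.86647732515846, 'cy': 190.55887995829116, 'k1': -0.030155402944222552, 'R': array([[ 1.36954370e-02, -9.99902960e-01,  2.55076508e-03],
       [-9.87635336e-01, -1.39257483e-02, -1.56149019e-01],
       [ 1.56169388e-01, -3.80696673e-04, -9.87730215e-01]]), 't': array([0.09511113, 0.55382729, 1.03724755])}
{'time_s': 0.1, 'qpos': array([76.66912981, 18.43635114, -4.01474839, 83.16935198,  1.29452835,
       78.54006194, -3.25983606]), 'joint_velocities': array([-0.06209991, -0.09880162, -0.07907042, -0.10879283, -0.002535  ,
        0.01030311,  0.02891022]), 'effort': array([ 1.19411834e-04, -4.92570984e+01, -4.05747285e-01, -3.13397920e+01,
       -6.41783117e-02,  3.95293278e-02,  4.98754923e-05]), 'tool_pos': array([ 0.15860377, -0.62984882,  0.2295407 ]), 'tool_rot': array([-1.79899438e+02,  5.25591037e-03,  1.41398280e+01]), 'force': array([-0.47479839,  0.17456813, -0.55905945]), 'wrist_torque': array([-0.01288282,  0.00076502,  0.03355527]), 'grasp_force': 0.0, 'grip_width': 0.08703502818920848} 0.008
```

View pics/scene0.png

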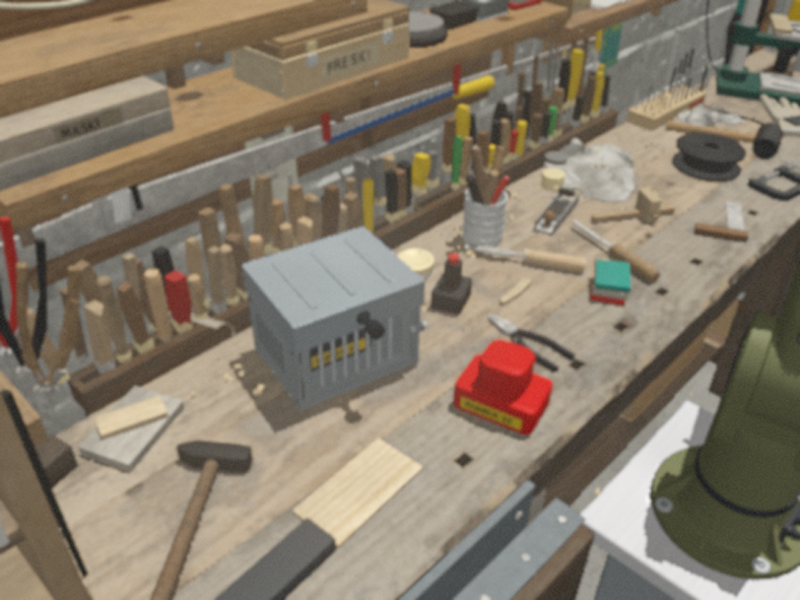

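View pics/top0.png

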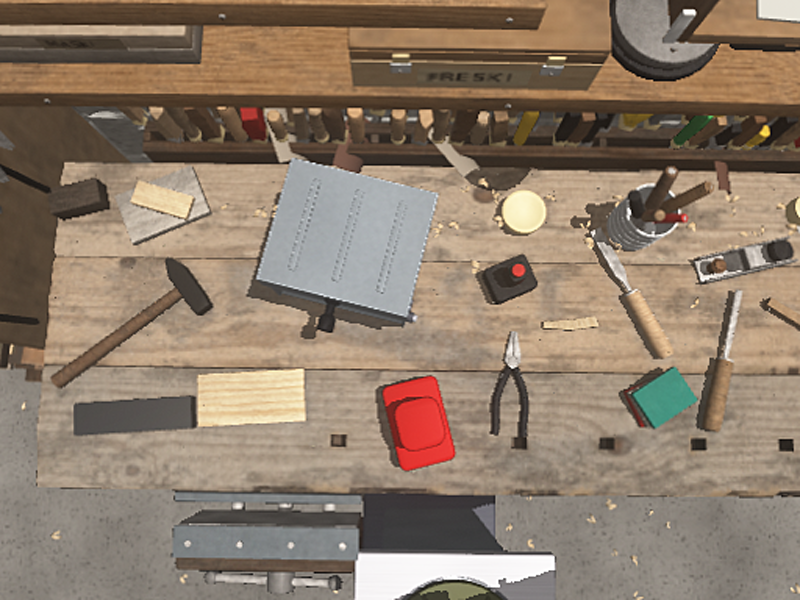

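Run:
```python
from cell import vision
import cv2, numpy as np
a=vision.read_camera("top")["image"][95:225,155:290,::-1]
b=vision.read_camera("scene")["image"][140:265,150:280,::-1]
f=lambda i:cv2.resize(i,None,fx=4,fy=4,interpolation=cv2.INTER_CUBIC)
A=f(a);B=f(b)
for I,(x0,y0) in ((A,(155,95)),(B,(150,140))):
    for i in range(0,I.shape[1],40): cv2.putText(I,str(x0+i//4),(i,8),0,.3,(0,0,255));cv2.line(I,(i,8),(i,14),(0,0,255))
    for i in range(0,I.shape[0],40): cv2.putText(I,str(y0+i//4),(0,i+4),0,.3,(0,0,255))
cv2.imwrite("pics/ca.png",A);cv2.imwrite("pics/cb.png",B)
```

```text
(no output)
```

View pics/ca.png

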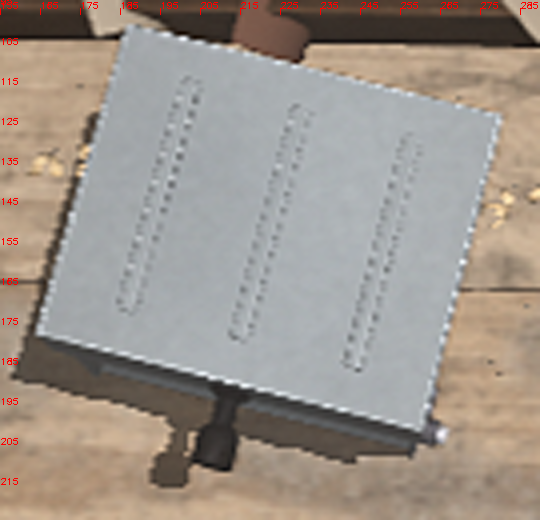

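View pics/cb.png

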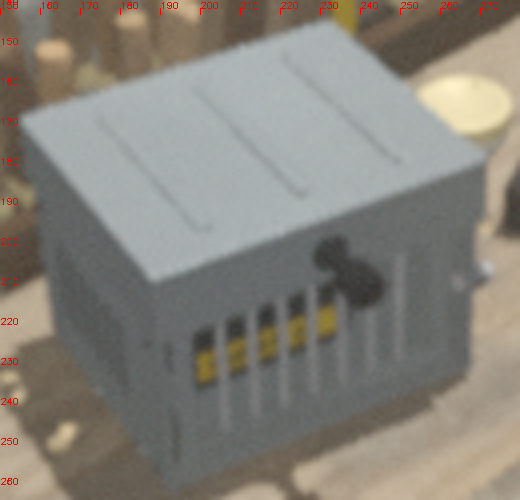

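```bash
cat > h.py <<'E'
import numpy as np, cv2
from cell import vision, sensors
from scipy.optimize import least_squares
from scipy.spatial.transform import Rotation as Rn
def proj(d,X):
    c=np.atleast_2d(X)@d["R"].T+d["t"]; s=c[:,:2]/c[:,2:]; r2=(s**2).sum(1,keepdims=True)
    return s*(1+d["k1"]*r2)*[d["fx"],d["fy"]]+[d["cx"],d["cy"]]
def w(p,X):  # box->world
    c,s=np.cos(p[2]),np.sin(p[2]); X=np.atleast_2d(X)
    return X@np.array([[c,-s,0],[s,c,0],[0,0,1]]).T+[p[0],p[1],0]
def lidpt(a,f,y,z): # f in front of hinge, z above
    return [.178-f*np.cos(a)+z*-np.sin(a)*-1, y, .128+z*np.cos(a)+f*np.sin(a)]
E
python3 - <<'E'
from h import *
T=vision.read_camera("top");S=vision.read_camera("scene")
def pts(q):
    a,h=q[3],q[4]
    L=[lidpt(a,0,h,.051),lidpt(a,0,-h,.051),lidpt(a,.188,-h,.051),lidpt(a,.188,h,.051),lidpt(a,.223,0,.022)]
    L=w(q,np.array(L)); B=w(q,np.array([[0,.108,0],[0,-.108,0]]))
    return np.vstack([proj(T,L),proj(S,np.vstack([L,B]))])
obs=np.array([[186.75,101.25],[280,124.25],[261.5,202.5],[164.5,178.25],[208.8,205.8],
[155.5,170],[232.5,145.5],[271.25,178.75],[188.75,210.5],[239.5,211],[193,261.75],[267,234.5]])
r=least_squares(lambda q:(pts(q)-obs).ravel(),[.6,.15,-.2,.05,.11],loss="soft_l1")
q=r.x;print(q,np.degrees(q[2:4]));print((pts(q)-obs).round(1))
print("knob",w(q,lidpt(q[3],.223,0,.022)),"hinge",w(q,[.178,0,.128]))
print("gatehinge",w(q,[.013,.1,.128]))
E
```

```text
[ 0.53992159  0.18918192 -0.23652053 -0.00669264  0.10971492] [-13.55162786  -0.38345994]
[[ 0.2 -1.2]
 [ 0.2 -1.3]
 [-1.7  0.3]
 [-0.5  0.2]
 [ 0.   1.5]
 [-0.6 -2.3]
 [-0.1 -2.1]
 [ 1.   0.3]
 [ 0.1 -1.2]
 [ 0.8  0.7]
 [-0.2  2.1]
 [ 0.1 -1.7]]
knob [[0.49603614 0.19975971 0.14850706]] hinge [[0.71296592 0.1474727  0.128     ]]
gatehinge [[0.5759918  0.28335165 0.128     ]]
```

Emit:
drive_tool:
  moves:
    - {"x": 424, "y": -285, "z": -89, "rz": -0.8, "fingers": -1}
    - {"x": 424, "y": -285, "z": -89, "rz": -0.8, "fingers": -1}
    - {"x": 424, "y": -285, "z": -89, "rz": -0.8, "fingers": -1}
    - {"x": 424, "y": -285, "z": -89, "rz": -0.8, "fingers": -1}
    - {"x": 424, "y": -285, "z": -89, "rz": -1.2, "fingers": -1}
    - {"x": 424, "y": -285, "z": -89, "rz": -1.2, "fingers": -1}
    - {"x": 424, "y": -285, "z": -89, "rz": -1.4, "fingers": -1}
    - {"x": 424, "y": -285, "z": -89, "rz": -1.6, "fingers": -1}
    - {"x": 524, "y": -724, "z": -69, "rz": -2.655, "fingers": -1}
    - {"x": 524, "y": -724, "z": -69, "rz": -2.655, "fingers": -1}
    - {"x": 524, "y": -724, "z": -69, "rz": -2.655, "fingers": -1}
    - {"x": 524, "y": -724, "z": -69, "rz": -2.655, "fingers": -1}
    - {"x": 524, "y": -724, "z": -69, "rz": -2.655, "fingers": -1}
    - {"x": 524, "y": -724, "z": -69, "rz": -2.655, "fingers": -1}
    - {"x": 524, "y": -724, "z": -69, "rz": -2.655, "fingers": -1}
    - {"x": 524, "y": -724, "z": -69, "rz": -2.655, "fingers": -1}
    - {"x": 524, "y": -724, "z": -69, "rz": -2.655, "fingers": -1}
    - {"x": 524, "y": -724, "z": -69, "rz": -2.655, "fingers": -1}
    - {"x": 524, "y": -724, "z": -69, "rz": -2.655, "fingers": -1}
    - {"x": 524, "y": -724, "z": -69, "rz": -2.655, "fingers": -1}
  force: 25

```text
invalid input at $.moves[0]: expected keys x, y, z, rx, ry, rz, fingers
```

Emit:
drive_tool:
  moves:
    - {"x": 424, "y": -285, "z": -89, "rx": 0, "ry": 0, "rz": -0.8, "fingers": -1}
    - {"x": 424, "y": -285, "z": -89, "rx": 0, "ry": 0, "rz": -0.8, "fingers": -1}
    - {"x": 424, "y": -285, "z": -89, "rx": 0, "ry": 0, "rz": -0.8, "fingers": -1}
    - {"x": 424, "y": -285, "z": -89, "rx": 0, "ry": 0, "rz": -0.8, "fingers": -1}
    - {"x": 424, "y": -285, "z": -89, "rx": 0, "ry": 0, "rz": -1.2, "fingers": -1}
    - {"x": 424, "y": -285, "z": -89, "rx": 0, "ry": 0, "rz": -1.2, "fingers": -1}
    - {"x": 424, "y": -285, "z": -89, "rx": 0, "ry": 0, "rz": -1.4, "fingers": -1}
    - {"x": 424, "y": -285, "z": -89, "rx": 0, "ry": 0, "rz": -1.6, "fingers": -1}
    - {"x": 524, "y": -724, "z": -69, "rx": 0, "ry": 0, "rz": -2.655, "fingers": -1}
    - {"x": 524, "y": -724, "z": -69, "rx": 0, "ry": 0, "rz": -2.655, "fingers": -1}
    - {"x": 524, "y": -724, "z": -69, "rx": 0, "ry": 0, "rz": -2.655, "fingers": -1}
    - {"x": 524, "y": -724, "z": -69, "rx": 0, "ry": 0, "rz": -2.655, "fingers": -1}
    - {"x": 524, "y": -724, "z": -69, "rx": 0, "ry": 0, "rz": -2.655, "fingers": -1}
    - {"x": 524, "y": -724, "z": -69, "rx": 0, "ry": 0, "rz": -2.655, "fingers": -1}
    - {"x": 524, "y": -724, "z": -69, "rx": 0, "ry": 0, "rz": -2.655, "fingers": -1}
    - {"x": 524, "y": -724, "z": -69, "rx": 0, "ry": 0, "rz": -2.655, "fingers": -1}
    - {"x": 524, "y": -724, "z": -69, "rx": 0, "ry": 0, "rz": -2.655, "fingers": -1}
    - {"x": 524, "y": -724, "z": -69, "rx": 0, "ry": 0, "rz": -2.655, "fingers": -1}
    - {"x": 524, "y": -724, "z": -69, "rx": 0, "ry": 0, "rz": -2.655, "fingers": -1}
    - {"x": 524, "y": -724, "z": -69, "rx": 0, "ry": 0, "rz": -2.655, "fingers": -1}
  force: 25

```text
time_s: 2.8
tool_pos: [0.4904, 0.1985, 0.2995]
tool_rot: [-180.0, 0.0, 166.1]
force: [0.0, 0.2, -0.1]
grip_width: 0.0872
grasp_force: 0.0
```

Emit:
drive_tool:
  moves:
    - {"x": -6.5, "y": 3, "z": 60, "rx": 0, "ry": 0, "rz": 0, "fingers": -1}
    - {"x": -6.5, "y": 3, "z": 110, "rx": 0, "ry": 0, "rz": 0, "fingers": -1}
    - {"x": -6.5, "y": 3, "z": 140, "rx": 0, "ry": 0, "rz": 0, "fingers": -1}
    - {"x": -6.5, "y": 3, "z": 160, "rx": 0, "ry": 0, "rz": 0, "fingers": -1}
    - {"x": -6.5, "y": 3, "z": 160, "rx": 0, "ry": 0, "rz": 0, "fingers": 1}
    - {"x": -6.5, "y": 3, "z": 160, "rx": 0, "ry": 0, "rz": 0, "fingers": 1}
    - {"x": -6.5, "y": 3, "z": 160, "rx": 0, "ry": 0, "rz": 0, "fingers": 1}
    - {"x": -6.5, "y": 3, "z": 160, "rx": 0, "ry": 0, "rz": 0, "fingers": 1}
    - {"x": -6.5, "y": 3, "z": 160, "rx": 0, "ry": 0, "rz": 0, "fingers": 1}
    - {"x": -6.5, "y": 3, "z": 160, "rx": 0, "ry": 0, "rz": 0, "fingers": 1}
  force: 25

```text
time_s: 4.05
tool_pos: [0.4971, 0.2011, 0.1396]
tool_rot: [-180.0, 0.0, 166.3]
force: [-0.7, 0.6, -0.1]
grip_width: 0.0348
grasp_force: 0.0
```

Emit:
drive_tool:
  moves:
    - {"x": 0, "y": 0, "z": 0, "rx": 0, "ry": 0, "rz": 0, "fingers": 1}
    - {"x": 0, "y": 0, "z": 0, "rx": 0, "ry": 0, "rz": 0, "fingers": 1}
    - {"x": 0, "y": 0, "z": 0, "rx": 0, "ry": 0, "rz": 0, "fingers": 1}
    - {"x": -1, "y": 0, "z": -10, "rx": 0, "ry": 0, "rz": 0, "fingers": 1}
    - {"x": -3, "y": 0, "z": -19, "rx": 0, "ry": 0, "rz": 0, "fingers": 1}
    - {"x": -7, "y": 0, "z": -38, "rx": 0, "ry": 0, "rz": 0, "fingers": 1}
    - {"x": -13, "y": 0, "z": -57, "rx": 0, "ry": 0, "rz": 0, "fingers": 1}
    - {"x": -21, "y": 0, "z": -75, "rx": 0, "ry": 0, "rz": 0, "fingers": 1}
    - {"x": -21, "y": 0, "z": -75, "rx": 0, "ry": 0, "rz": 0, "fingers": 1}
  force: 25

```text
time_s: 5.18
tool_pos: [0.5187, 0.1957, 0.2169]
tool_rot: [180.0, 0.1, 166.2]
force: [0.6, -2.9, 1.2]
grip_width: 0.0238
grasp_force: 25.0
```

Emit:
drive_tool:
  moves:
    - {"x": -9, "y": 0, "z": -17, "rx": 0, "ry": 0, "rz": 0, "fingers": 1}
    - {"x": -20, "y": 0, "z": -34, "rx": 0, "ry": 0, "rz": 0, "fingers": 1}
    - {"x": -32, "y": 0, "z": -49, "rx": 0, "ry": 0, "rz": 0, "fingers": 1}
    - {"x": -45, "y": 0, "z": -63, "rx": 0, "ry": 0, "rz": 0, "fingers": 1}
    - {"x": -60, "y": 0, "z": -76, "rx": 0, "ry": 0, "rz": 0, "fingers": 1}
    - {"x": -75.5, "y": 0, "z": -88, "rx": 0, "ry": 0, "rz": 0, "fingers": 1}
    - {"x": -92, "y": 0, "z": -98, "rx": 0, "ry": 0, "rz": 0, "fingers": 1}
    - {"x": -110, "y": 0, "z": -107, "rx": 0, "ry": 0, "rz": 0, "fingers": 1}
    - {"x": -125, "y": 0, "z": -114, "rx": 0, "ry": 0, "rz": 0, "fingers": 1}
    - {"x": -137, "y": 0, "z": -118, "rx": 0, "ry": 0, "rz": 0, "fingers": 1}
    - {"x": -137, "y": 0, "z": -118, "rx": 0, "ry": 0, "rz": 0, "fingers": 1}
  force: 25

```text
time_s: 6.55
tool_pos: [0.6505, 0.164, 0.3315]
tool_rot: [180.0, -0.1, 166.3]
force: [2.5, 0.2, -7.1]
grip_width: 0.0239
grasp_force: 25.0
```

Emit:
drive_tool:
  moves:
    - {"x": 0, "y": 0, "z": 0, "rx": 0, "ry": 0, "rz": 0, "fingers": -1}
    - {"x": 0, "y": 0, "z": 0, "rx": 0, "ry": 0, "rz": 0, "fingers": -1}
    - {"x": 0, "y": 0, "z": 0, "rx": 0, "ry": 0, "rz": 0, "fingers": -1}
    - {"x": 0, "y": 0, "z": 0, "rx": 0, "ry": 0, "rz": 0, "fingers": -1}
    - {"x": 0, "y": 0, "z": 0, "rx": 0, "ry": 0, "rz": 0, "fingers": -1}
    - {"x": 0, "y": 0, "z": 0, "rx": 0, "ry": 0, "rz": 0, "fingers": -1}
    - {"x": 0, "y": 0, "z": -40, "rx": 0, "ry": 0, "rz": 0, "fingers": -1}
    - {"x": 0, "y": 0, "z": -80, "rx": 0, "ry": 0, "rz": 0, "fingers": -1}
    - {"x": 60, "y": -60, "z": -80, "rx": 0, "ry": 0, "rz": 0, "fingers": -1}
    - {"x": 100, "y": -100, "z": -80, "rx": 0, "ry": 0, "rz": 0, "fingers": -1}
    - {"x": 100, "y": -300, "z": -80, "rx": 0, "ry": 0, "rz": 0, "fingers": -1}
    - {"x": 100, "y": -300, "z": -80, "rx": 0, "ry": 0, "rz": 0, "fingers": -1}
    - {"x": 100, "y": -300, "z": -80, "rx": 0, "ry": 0, "rz": 0, "fingers": -1}
    - {"x": 100, "y": -300, "z": -80, "rx": 0, "ry": 0, "rz": 0, "fingers": -1}
    - {"x": 100, "y": -300, "z": -80, "rx": 0, "ry": 0, "rz": 0, "fingers": -1}
  force: 25

```text
time_s: 8.43
tool_pos: [0.4815, -0.1063, 0.4125]
tool_rot: [-180.0, 0.0, 166.0]
force: [-0.7, 0.4, -0.3]
grip_width: 0.0873
grasp_force: 0.0
```

Run:
```python
from h import *
out=[]
for n,p in (("top",(155,95,135,130)),("scene",(140,130,150,135))):
    x0,y0,W,H=p
    I=cv2.resize(vision.read_camera(n)["image"][y0:y0+H,x0:x0+W,::-1],None,fx=4.4,fy=4.4,interpolation=cv2.INTER_CUBIC)
    for i in range(0,W,10): cv2.putText(I,str(x0+i),(int(i*4.4),8),0,.3,(0,0,255));cv2.line(I,(int(i*4.4),8),(int(i*4.4),14),(0,0,255))
    for i in range(0,H,10): cv2.putText(I,str(y0+i),(0,int(i*4.4)+4),0,.3,(0,0,255))
    cv2.imwrite(f"pics/o_{n}.png",I)
```

```text
(no output)
```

View pics/o_top.png

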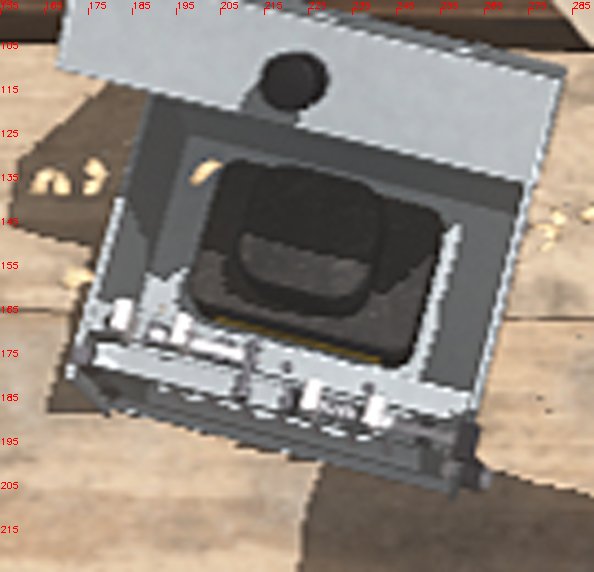

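View pics/o_scene.png

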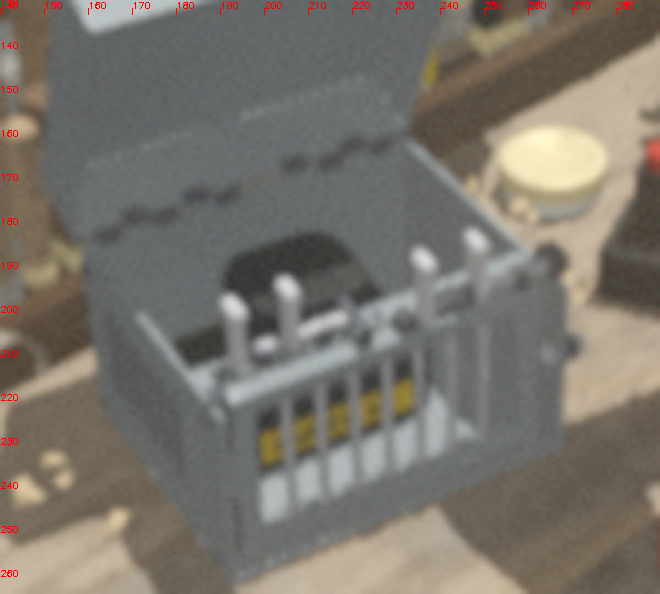

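Run:
```python
from h import *
T=vision.read_camera("top");S=vision.read_camera("scene")
o={"pf":([182.7,165.9],[193,198.9]),"pb":([196.1,169.3],[205.2,195.2]),"sf":([225.9,184.1],[236.4,188.9]),"sb":([240.7,187.7],[248.4,184.1])}
P={}
for k,(a,b) in o.items():
    f=lambda X:np.r_[proj(T,X)[0]-a,proj(S,X)[0]-b]
    r=least_squares(f,[.58,.2,.168]); 
    t=least_squares(lambda X:proj(T,[*X,.168])[0]-a,[.58,.2]).x; s=least_squares(lambda X:proj(S,[*X,.168])[0]-b,[.58,.2]).x
    r2=least_squares(lambda X:f([*X,.168]),[.58,.2]).x
    P[k]=r2; print(k,r.x.round(4),"top",t.round(4),"scene",s.round(4),r2.round(4))
q=[.53992,.18918,-.23652]
c,s=np.cos(q[2]),np.sin(q[2])
for k in P: d=P[k]-q[:2]; print(k,(c*d[0]+s*d[1]).round(4),(-s*d[0]+c*d[1]).round(4))
for a,b in(("pf","pb"),("sf","sb"),("pf","sf")): d=P[a]-P[b];print(a,b,np.hypot(*d),np.degrees(np.arctan2(-d[0],d[1])))
```

```text
pf [0.5873 0.2599 0.1679] top [0.5868 0.2595] scene [0.5879 0.2602] [0.5873 0.2599]
pb [0.5802 0.2295 0.1661] top [0.5794 0.229 ] scene [0.5787 0.2313] [0.5794 0.2298]
sf [0.5472 0.1615 0.1659] top [0.5466 0.1611] scene [0.5455 0.1636] [0.5465 0.1619]
sb [0.5397 0.1284 0.1667] top [0.5389 0.1279] scene [0.5392 0.1301] [0.5392 0.1287]
pf 0.0295 0.0798
pb 0.0289 0.0488
sf 0.0128 -0.025
sb 0.0135 -0.059
pf pb 0.031048539528603366 -14.597617823415904
sf sb 0.034007133260968575 -12.306166598087495
pf sf 0.10613617330318735 -22.603902820067997
```

Emit:
drive_tool:
  moves:
    - {"x": -15, "y": 200, "z": 0, "rx": 0, "ry": 0, "rz": 0, "fingers": -1}
    - {"x": -15, "y": 200, "z": 0, "rx": 0, "ry": 0, "rz": 0, "fingers": -1}
    - {"x": -15, "y": 300, "z": 0, "rx": 0, "ry": 0, "rz": 0, "fingers": -1}
    - {"x": -15, "y": 371, "z": 60, "rx": 0, "ry": 0, "rz": 0, "fingers": -1}
    - {"x": -15, "y": 371, "z": 100, "rx": 0, "ry": 0, "rz": 0, "fingers": -1}
    - {"x": -15, "y": 371, "z": 150, "rx": 0, "ry": 0, "rz": 0, "fingers": -1}
    - {"x": -15, "y": 371, "z": 200, "rx": 0, "ry": 0, "rz": 0, "fingers": -1}
    - {"x": -15, "y": 371, "z": 200, "rx": 0, "ry": 0, "rz": 0, "fingers": -1}
    - {"x": -15, "y": 371, "z": 200, "rx": 0, "ry": 0, "rz": 0, "fingers": -1}
  force: 25

```text
time_s: 9.75
tool_pos: [0.5822, 0.2546, 0.2095]
tool_rot: [-179.9, -0.3, 166.5]
force: [-0.2, 1.2, 1.1]
grip_width: 0.0873
grasp_force: 0.0
```

Emit:
drive_tool:
  moves:
    - {"x": -2, "y": -3, "z": 20, "rx": 0, "ry": 0, "rz": 0, "fingers": -1}
    - {"x": -2, "y": -3, "z": 20, "rx": 0, "ry": 0, "rz": 0, "fingers": -1}
    - {"x": -2, "y": -3, "z": 20, "rx": 0, "ry": 0, "rz": 0, "fingers": -1}
  force: 25

```text
time_s: 10.12
tool_pos: [0.5868, 0.2489, 0.1937]
tool_rot: [180.0, 0.1, 166.2]
force: [0.2, 0.0, -0.1]
grip_width: 0.087
grasp_force: 0.0
```

Emit:
drive_tool:
  moves:
    - {"x": 2.5, "y": 1.5, "z": 20, "rx": 0, "ry": 0, "rz": 0, "fingers": -1}
    - {"x": 2.5, "y": 1.5, "z": 40, "rx": 0, "ry": 0, "rz": 0, "fingers": -1}
    - {"x": 2.5, "y": 1.5, "z": 40, "rx": 0, "ry": 0, "rz": 0, "fingers": -0.2}
    - {"x": 2.5, "y": 1.5, "z": 40, "rx": 0, "ry": 0, "rz": 0, "fingers": 1}
    - {"x": 2.5, "y": 1.5, "z": 40, "rx": 0, "ry": 0, "rz": 0, "fingers": 1}
    - {"x": 2.5, "y": 1.5, "z": 40, "rx": 0, "ry": 0, "rz": 0, "fingers": 1}
    - {"x": 2.5, "y": 1.5, "z": 40, "rx": 0, "ry": 0, "rz": 0, "fingers": 1}
    - {"x": 2.5, "y": 1.5, "z": 40, "rx": 0, "ry": 0, "rz": 0, "fingers": 1}
    - {"x": 2.5, "y": 1.5, "z": 40, "rx": 0, "ry": 0, "rz": 0, "fingers": 1}
    - {"x": 2.5, "y": 1.5, "z": 40, "rx": 0, "ry": 0, "rz": 0, "fingers": 1}
    - {"x": 2.5, "y": 1.5, "z": 40, "rx": 0, "ry": 0, "rz": 0, "fingers": 1}
    - {"x": 2.5, "y": 1.5, "z": 40, "rx": 0, "ry": 0, "rz": 0, "fingers": 1}
  force: 25

```text
time_s: 11.62
tool_pos: [0.5843, 0.2516, 0.1526]
tool_rot: [180.0, 0.0, 166.3]
force: [1.0, -0.5, 0.4]
grip_width: 0.0255
grasp_force: 25.0
```

Emit:
drive_tool:
  moves:
    - {"x": 0, "y": 0, "z": 0, "rx": 0, "ry": 0, "rz": 0, "fingers": -1}
    - {"x": 0, "y": 0, "z": 0, "rx": 0, "ry": 0, "rz": 0, "fingers": -1}
    - {"x": 0, "y": 0, "z": 0, "rx": 0, "ry": 0, "rz": 0, "fingers": -1}
    - {"x": 0, "y": 0, "z": 0, "rx": 0, "ry": 0, "rz": 0, "fingers": -1}
    - {"x": 0, "y": 0, "z": -30, "rx": 0, "ry": 0, "rz": 0, "fingers": -1}
    - {"x": 0, "y": 0, "z": -50, "rx": 0, "ry": 0, "rz": 0, "fingers": -1}
    - {"x": 8, "y": -55, "z": -50, "rx": 0, "ry": 0, "rz": 0, "fingers": -1}
    - {"x": 15, "y": -107, "z": -50, "rx": 0, "ry": 0, "rz": 0, "fingers": -1}
    - {"x": 15, "y": -107, "z": -50, "rx": 0, "ry": 0, "rz": 0, "fingers": -1}
    - {"x": 15, "y": -107, "z": -50, "rx": 0, "ry": 0, "rz": 0, "fingers": -1}
    - {"x": 15, "y": -107, "z": -50, "rx": 0, "ry": 0, "rz": 0, "fingers": -1}
  force: 25

```text
time_s: 13.0
tool_pos: [0.544, 0.1531, 0.2029]
tool_rot: [179.9, 0.0, 166.4]
force: [0.4, -0.4, 0.1]
grip_width: 0.0871
grasp_force: 0.0
```

Run:
```python
from h import *
S=vision.read_camera("scene")["image"][130:265,140:290,::-1]
cv2.imwrite("pics/s2.png",cv2.resize(S,None,fx=4.4,fy=4.4,interpolation=cv2.INTER_CUBIC))
o=sensors.get_obs();print(o["tool_pos"],o["tool_rot"],o["qpos"])
```

```text
[0.54394937 0.15307135 0.20277272] [ 1.79931529e+02 -1.22637884e-03  1.66428246e+02] [ 31.59182253  17.12134163 -58.76580509  96.15355271  15.03420047
  75.22645474  46.51061384]
```

View pics/s2.png

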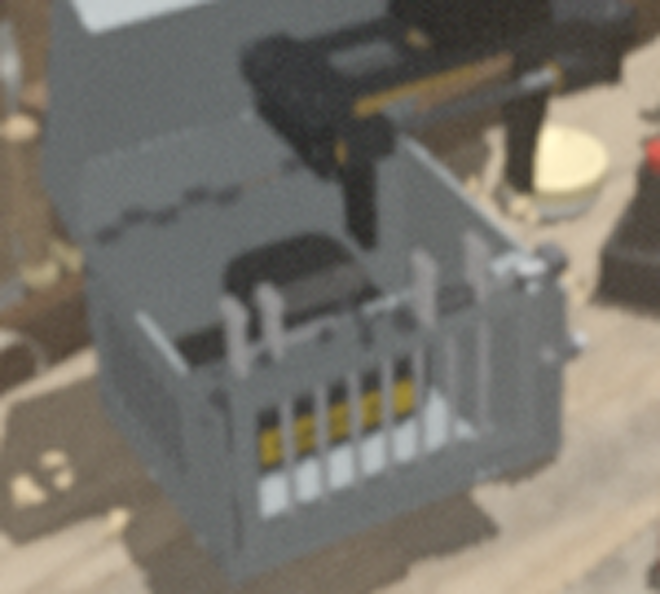

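Emit:
drive_tool:
  moves:
    - {"x": 0, "y": -1, "z": 25, "rx": 0, "ry": 0, "rz": 0, "fingers": -1}
    - {"x": 0, "y": -1, "z": 50, "rx": 0, "ry": 0, "rz": 0, "fingers": -1}
    - {"x": 0, "y": -1, "z": 50, "rx": 0, "ry": 0, "rz": 0, "fingers": -0.2}
    - {"x": 0, "y": -1, "z": 50, "rx": 0, "ry": 0, "rz": 0, "fingers": 1}
    - {"x": 0, "y": -1, "z": 50, "rx": 0, "ry": 0, "rz": 0, "fingers": 1}
    - {"x": 0, "y": -1, "z": 50, "rx": 0, "ry": 0, "rz": 0, "fingers": 1}
    - {"x": 0, "y": -1, "z": 50, "rx": 0, "ry": 0, "rz": 0, "fingers": 1}
    - {"x": 0, "y": -1, "z": 50, "rx": 0, "ry": 0, "rz": 0, "fingers": 1}
    - {"x": 0, "y": -1, "z": 50, "rx": 0, "ry": 0, "rz": 0, "fingers": 1}
    - {"x": 0, "y": -1, "z": 50, "rx": 0, "ry": 0, "rz": 0, "fingers": 1}
    - {"x": 0, "y": -1, "z": 50, "rx": 0, "ry": 0, "rz": 0, "fingers": 1}
    - {"x": 0, "y": -1, "z": 50, "rx": 0, "ry": 0, "rz": 0, "fingers": 1}
  force: 40

```text
time_s: 14.55
tool_pos: [0.5444, 0.1531, 0.1526]
tool_rot: [179.7, 0.1, 166.4]
force: [4.2, 6.1, -4.7]
grip_width: 0.025
grasp_force: 40.0
```

Emit:
drive_tool:
  moves:
    - {"x": 4, "y": 0, "z": 0, "rx": 0, "ry": 0, "rz": 0.03, "fingers": 1}
    - {"x": 8, "y": 0.2, "z": 0, "rx": 0, "ry": 0, "rz": 0.06, "fingers": 1}
    - {"x": 13.5, "y": 0.7, "z": 0, "rx": 0, "ry": 0, "rz": 0.1, "fingers": 1}
    - {"x": 20, "y": 1.5, "z": 0, "rx": 0, "ry": 0, "rz": 0.15, "fingers": 1}
    - {"x": 27, "y": 2.7, "z": 0, "rx": 0, "ry": 0, "rz": 0.2, "fingers": 1}
    - {"x": 33.5, "y": 4.2, "z": 0, "rx": 0, "ry": 0, "rz": 0.25, "fingers": 1}
    - {"x": 40, "y": 6, "z": 0, "rx": 0, "ry": 0, "rz": 0.3, "fingers": 1}
    - {"x": 46.5, "y": 8.2, "z": 0, "rx": 0, "ry": 0, "rz": 0.35, "fingers": 1}
    - {"x": 52.8, "y": 10.7, "z": 0, "rx": 0, "ry": 0, "rz": 0.4, "fingers": 1}
    - {"x": 52.8, "y": 10.7, "z": 0, "rx": 0, "ry": 0, "rz": 0.4, "fingers": 1}
  force: 50

```text
time_s: 15.8
tool_pos: [0.4963, 0.176, 0.1526]
tool_rot: [179.6, 0.1, 143.5]
force: [7.5, 7.5, -8.2]
grip_width: 0.0246
grasp_force: 50.0
```

Run:
```python
from h import *
S=vision.read_camera("scene")["image"][130:265,140:290,::-1]
cv2.imwrite("pics/s3.png",cv2.resize(S,None,fx=4.4,fy=4.4,interpolation=cv2.INTER_CUBIC))
o=sensors.get_obs();print(o["tool_pos"],o["tool_rot"],o["qpos"],o["force"])
```

```text
[0.49641834 0.17590487 0.15260426] [1.79615642e+02 5.66578774e-02 1.43458974e+02] [ 28.83372865  12.68257276 -56.44362848 105.1171588   11.26528985
  67.80918987  22.27017916] [ 7.11671766  7.37905122 -6.86503188]
```

View pics/s3.png

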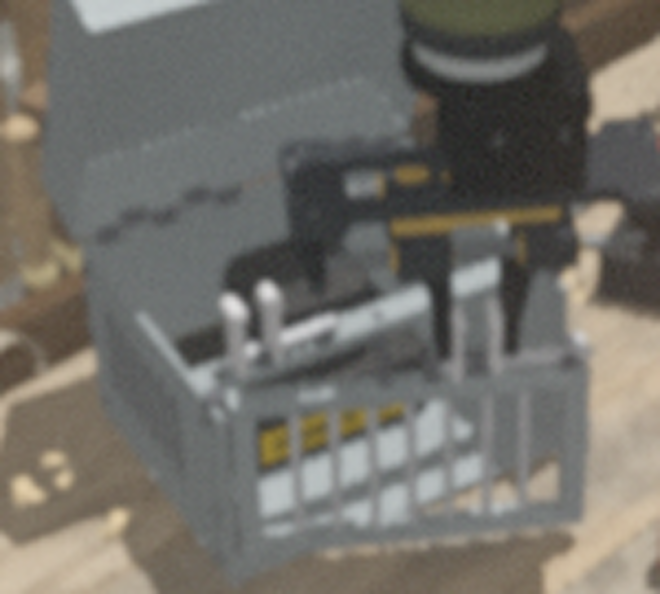

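Emit:
drive_tool:
  moves:
    - {"x": 5.4, "y": 0.1, "z": 0, "rx": 0, "ry": 0, "rz": 0.04, "fingers": 1}
    - {"x": 13.5, "y": 0.7, "z": 0, "rx": 0, "ry": 0, "rz": 0.1, "fingers": 1}
    - {"x": 21.6, "y": 1.7, "z": 0, "rx": 0, "ry": 0, "rz": 0.16, "fingers": 1}
    - {"x": 32.2, "y": 3.9, "z": 0, "rx": 0, "ry": 0, "rz": 0.24, "fingers": 1}
    - {"x": 42.6, "y": 6.9, "z": 0, "rx": 0, "ry": 0, "rz": 0.32, "fingers": 1}
    - {"x": 52.8, "y": 10.7, "z": 0, "rx": 0, "ry": 0, "rz": 0.4, "fingers": 1}
    - {"x": 62.6, "y": 15.3, "z": 0, "rx": 0, "ry": 0, "rz": 0.48, "fingers": 1}
    - {"x": 72, "y": 20.7, "z": 0, "rx": 0, "ry": 0, "rz": 0.56, "fingers": 1}
    - {"x": 72, "y": 20.7, "z": 0, "rx": 0, "ry": 0, "rz": 0.56, "fingers": 1}
  force: 50

```text
time_s: 16.98
tool_pos: [0.4515, 0.2342, 0.1526]
tool_rot: [179.7, -0.0, 111.4]
force: [9.0, 3.3, -6.1]
grip_width: 0.0251
grasp_force: 50.1
```

Emit:
drive_tool:
  moves:
    - {"x": 5.4, "y": 0.1, "z": 0, "rx": 0, "ry": 0, "rz": 0.04, "fingers": 1}
    - {"x": 13.5, "y": 0.7, "z": 0, "rx": 0, "ry": 0, "rz": 0.1, "fingers": 1}
    - {"x": 21.6, "y": 1.7, "z": 0, "rx": 0, "ry": 0, "rz": 0.16, "fingers": 1}
    - {"x": 32.2, "y": 3.9, "z": 0, "rx": 0, "ry": 0, "rz": 0.24, "fingers": 1}
    - {"x": 42.6, "y": 6.9, "z": 0, "rx": 0, "ry": 0, "rz": 0.32, "fingers": 1}
    - {"x": 52.8, "y": 10.7, "z": 0, "rx": 0, "ry": 0, "rz": 0.4, "fingers": 1}
    - {"x": 62.6, "y": 15.3, "z": 0, "rx": 0, "ry": 0, "rz": 0.48, "fingers": 1}
    - {"x": 67.3, "y": 17.9, "z": 0, "rx": 0, "ry": 0, "rz": 0.52, "fingers": 1}
    - {"x": 67.3, "y": 17.9, "z": 0, "rx": 0, "ry": 0, "rz": 0.52, "fingers": 1}
    - {"x": 67.3, "y": 17.9, "z": 0, "rx": 0, "ry": 0, "rz": 0.52, "fingers": 1}
    - {"x": 67.3, "y": 17.9, "z": 0, "rx": 0, "ry": 0, "rz": 0.52, "fingers": 1}
  force: 50

```text
time_s: 18.35
tool_pos: [0.443, 0.3019, 0.1526]
tool_rot: [179.9, -0.1, 81.5]
force: [5.4, 1.5, -3.3]
grip_width: 0.0252
grasp_force: 50.1
```

Run:
```python
from h import *
S=vision.read_camera("scene")["image"][:,:,::-1]
cv2.imwrite("pics/s4.png",cv2.resize(S[60:320,80:400],None,fx=2.3,fy=2.3,interpolation=cv2.INTER_CUBIC))
o=sensors.get_obs();print(o["tool_pos"],o["tool_rot"],o["joint_velocities"].round(2),o["force"])
```

```text
[0.44297723 0.30186747 0.1526033 ] [ 1.79874678e+02 -6.57595818e-02  8.15322461e+01] [-0.02  0.05 -0.06  0.05 -0.    0.05  0.05] [ 5.2859005   1.414571   -3.14628677]
```

View pics/s4.png

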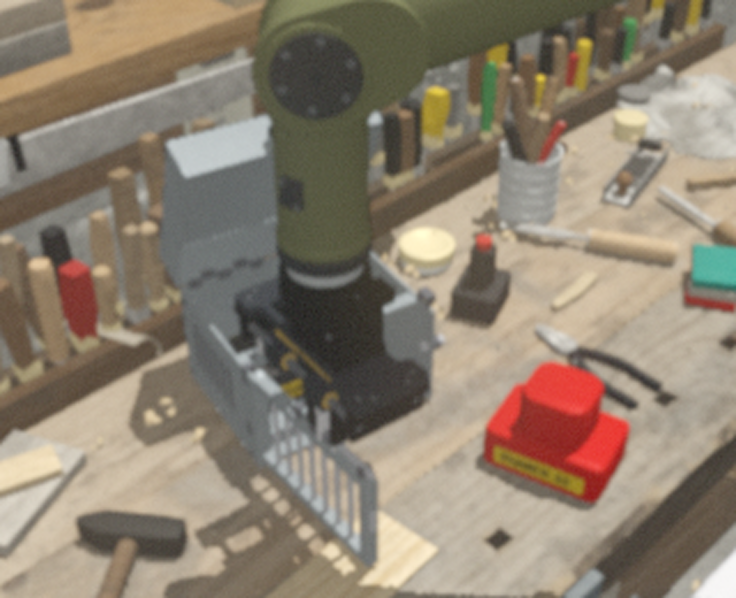

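```bash
python3 -c "
from cell import workorder
print(workorder.sign_off())"
```

```text
the job is handed in; nothing more can be done
None
```

I handed the job in at about 18 s with the lid standing open by itself near 67°, the plain bolt drawn, the spring bolt squeezed and the gate held at about 84°. The sign-off gave no verdict. The lid and gate angles are worked out from arm positions. I saw no sign that the charger or the things round the box had been moved, but I didn't measure them afterwards.

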